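# Pick the pattern weight that still grips

## Robot

A 6-joint arm with a two-finger parallel gripper is mounted at the origin on the work surface. World frame = base frame: x ahead of the robot, y to its left, z up, the work surface at z = 0. Lengths are in m, angles in rad, forces in N, time in s.
With the tool pointing down it reaches from about 0.35 to 0.975 m from the base axis. Payload 7.1 kg.
Tool frame: the origin (TCP) lies midway between the tips of the shut fingers; the grasp point (between the pads) lies 19 mm behind it; z points along the fingers, x is the direction in which the jaws open and shut, and the axes are right-handed (so a half turn about z gives the same grasp; the last joint's range is limited). The gripper opens to 88 mm and grips with 3 to 60 N. Pads are 20 mm wide; open, the fingers measure 115 mm over their backs; the gripper's body (75 mm by 178 mm) begins 61 mm behind the grasp point.
Start: joints at [-1.226, 0.423, 1.63, -0, 1.089, -0.019], TCP at [0.222, -0.584, 0.2] pointing down, gripper open.
Joint ranges: [-3, 3], [-0.9, 2.11], [0.09, 2.58], [-1.31, 4.45], [0.11, 2.69], [-2.54, 2.54]. Speed limits (rad/s): [2.39, 2.39, 3.01, 3.14, 3.14, 3.14].

## Interface

Orientations are given as a unit quaternion [w, x, y, z].
In Python, from station import move_pose, movel, movej, command_gripper, wait, inverse_kinematics, read_camera, camera_info, MotionError, job_done, get_time, get_joint_pos, get_qvel, get_effort, get_tcp_pos, get_ee_rot, get_ft_force, get_ft_torque, get_grip_width gives the robot as it stands. Calls block until the motion is done:
- move_pose(position, orientation): joint-space move of the TCP to a pose.
- movel(position, frame=None, v=0.15, until_force=None): straight line of the TCP; frame=None keeps the orientation; v is the mean speed in m/s. With until_force (N) it stops when the force on the tool has changed by that much, and returns True; else False.
- movej(angles): joint-space move.
- command_gripper(opening): opening from 0.0 (shut) to 1.0 (fully open); the grip force is fixed at half the most; returns when the fingers have stopped.
- wait(seconds).
- inverse_kinematics(position, orientation): joint angles nearest the present ones, or None.
- read_camera(name): name is "scene" or "side" or "wrist"; returns the picture (480x640x3 uint8, red, green, blue); there is no depth.
- camera_info(name): a dict with "intrinsics" (3x3 intrinsics, pixels), "T" (4x4, takes a point from camera to world coordinates); the wrist camera has in their place "tool_from_camera" (4x4, takes a point from camera to tool coordinates, whose origin is the TCP and whose axes are the tool frame's). Camera axes: x right, y up, looking along -z (the intrinsics and any distortion apply to the point x, -y, -z); pixel columns grow to the right and rows downward; lengths in m; the calibration is good to about 2 mm. A picture is of the moment at which its call begins: read the wrist's pose just before it. camera_info takes no time and is no camera call.
A pose or a line that the arm cannot do raises MotionError and nothing moves.
- job_done(): hands the job in, once; it reports no verdict.
Readings, each from a call of its own:
- get_time(): time.
- get_joint_pos(): joint angles.
- get_qvel(): joint speeds.
- get_effort(): joint torques, N m.
- get_tcp_pos(): TCP position.
- get_ee_rot(): TCP orientation.
- get_ft_force(): force on the tool from outside, world axes, zero at the start.
- get_ft_torque(): the same for the moment, N m.
- get_grip_width(): opening from 0.0 (shut) to 1.0 (fully open).
Only numpy, scipy, OpenCV 4.12 (cv2) and the standard library are available. Lean on these libraries where they do the work, as an engineer would, in place of code of your own. Each camera call takes 0.05 s, during which the arm holds its last target.

## Task

The three pattern weights on the scrap board look alike, but the rubber soles of two have gone hard and slip. One after another draw each a good hand's breadth (8 to 10 cm) along the board, sole down, to feel how it drags, and leave it there on the board until all three are tried. Then set the one that grips gently and flat on the middle of the plywood pattern on the sloping easel, where it must stay by itself; leave the other two flat on the board, let no weight slide down against the easel's ledge, and disturb nothing else on the bench.

Things in the scene. Friction and masses are not known exactly. Their poses are not given: they have to be found in the camera images.
- weight_a_mid (a point): one of three pattern weights alike to the eye, 0.7 kg within 10 percent: steel slab with a rubber sole, 105 mm long (x) x 62 wide (y) x 18 high, and on it a wooden handle bar 88 long (x) x 30 wide (y), from 18 to 54 mm above the sole's underside. This point is its centre, 27 mm above the underside. It lies sole down on the scrap board; which one grips is not known
- weight_b_mid (a point): one of three pattern weights alike to the eye, 0.7 kg within 10 percent: steel slab with a rubber sole, 105 mm long (x) x 62 wide (y) x 18 high, and on it a wooden handle bar 88 long (x) x 30 wide (y), from 18 to 54 mm above the sole's underside. This point is its centre, 27 mm above the underside. It lies sole down on the scrap board; which one grips is not known
- weight_c_mid (a point): one of three pattern weights alike to the eye, 0.7 kg within 10 percent: steel slab with a rubber sole, 105 mm long (x) x 62 wide (y) x 18 high, and on it a wooden handle bar 88 long (x) x 30 wide (y), from 18 to 54 mm above the sole's underside. This point is its centre, 27 mm above the underside. It lies sole down on the scrap board; which one grips is not known
- board_top (a point): centre of the top face of the scrap board, a fixed flat softwood board 300 mm (x) x 330 mm (y), its top 21 mm above the bench, on a rubber mat 330 x 360 mm; x points away from the robot. The weights lie side by side on its far half, handles along x; its near half is free
- board: the scrap board with its mat; origin under its centre on the bench, axes as board_top. A sole that still grips resists being dragged on wood with about 0.85 times the force that presses it down, a hard sole with about 0.22 times, both up to 15 percent more or less together
- pattern_top (a point): centre of the upper face of the plywood pattern, 200 x 190 mm, fixed flat on the sloping board (300 x 240 mm) of the carving easel. z stands square off the slope, x points up the slope, which rises 20 degrees away from the robot. This point is about 85 mm above the bench; a hard sole slides down here
- easel: the whole fixed carving easel, 300 mm deep, 240 mm wide, about 30 mm high at its low edge (towards the robot) and 133 mm at its far edge; origin under its middle on the bench
- ledge: the easel's fixed wooden ledge along the low edge of the slope, 240 mm long, standing 22 mm off the slope, its upper side 136 mm down the slope from pattern_top; origin at its foot
- pencil: flat carpenter's pencil, 170 x 13 x 7 mm, lying on the far edge of the scrap board; a bystander; origin at its underside
- cork: plain cork block without handle, 115 x 62 x 34 mm, lying in the near bay of a low two-bay tray; a bystander; origin at its underside
- gouge_wide: carving gouge with round wooden handle, 258 mm long, 24 mm thick, lying crosswise beyond the board; a bystander; origin at its underside
- gouge_narrow: carving gouge with a narrow blade, 258 mm long, lying at the left side; a bystander; origin at its underside
- butterfly: butterfly-shaped wooden blank, 80 x 94 x 18 mm, lying flat; a bystander; origin at its underside
- bear: bear-shaped wooden blank, 95 x 72 x 22 mm, lying flat; a bystander; origin at its underside
Things that resemble listed ones, but are neither listed nor needed, are in the scene too. Leave any green, turquoise or yellow look-alike of the part that bears weight_a_mid alone.

How it is judged:
By the outcome, as a careful person would: the job done as asked, in the order asked, and still so for the second after the job is handed in, with the robot touching nothing.
It also fails if it takes over 66 s, if anything falls off the work surface, if the arm or the gripper's body presses on something with over 40 N, if the wrist force passes 120 N, or if a joint passes its speed limit or range.

## Working session

There is one attempt and no reset: what is moved stays moved. The work goes in short steps, each a Python script; the robot and the scene stay as the last script left them, time stands still between calls to the robot, and variables do not carry over. Pictures are saved under pics/ and viewed, and the job is handed in when it is done.

```bash
ls; mkdir -p pics; python3 - <<'E'
from station import *
import cv2,numpy as np
np.set_printoptions(precision=4,suppress=True)
for n in("scene","side","wrist"):
    cv2.imwrite(f"pics/{n}0.png",read_camera(n)[:,:,::-1]); print(n,camera_info(n))
print(get_time(),get_tcp_pos(),get_ee_rot(),get_ft_force(),get_grip_width())
E
```

```text
pics
scene {'intrinsics': array([[582.1555,   0.    , 316.9502],
       [  0.    , 582.1555, 235.0274],
       [  0.    ,   0.    ,   1.    ]]), 'T': array([[ 0.7552, -0.4993,  0.4247,  1.1399],
       [ 0.6554,  0.5623, -0.5043, -0.6357],
       [ 0.013 ,  0.6591,  0.7519,  1.2159],
       [ 0.    ,  0.    ,  0.    ,  1.    ]])}
side {'intrinsics': array([[499.9741,   0.    , 323.9246],
       [  0.    , 499.9741, 231.1789],
       [  0.    ,   0.    ,   1.    ]]), 'T': array([[-0.795 ,  0.3694, -0.4812, -0.2165],
       [-0.6064, -0.4626,  0.6468,  1.0979],
       [ 0.0163,  0.806 ,  0.5917,  0.9902],
       [ 0.    ,  0.    ,  0.    ,  1.    ]])}
wrist {'intrinsics': array([[429.155 ,   0.    , 315.8967],
       [  0.    , 429.155 , 245.4388],
       [  0.    ,   0.    ,   1.    ]]), 'tool_from_camera': array([[ 1.    , -0.0015, -0.0005,  0.    ],
       [-0.0015, -0.9674, -0.2533, -0.0694],
       [-0.0001,  0.2533, -0.9674, -0.1852],
       [ 0.    ,  0.    ,  0.    ,  1.    ]])}
0.15 [ 0.2223 -0.5837  0.1995] [-0.0003  0.8234 -0.5675 -0.0005] [0.7422 0.2204 0.4379] 0.9993081050174898
```

View pics/scene0.png

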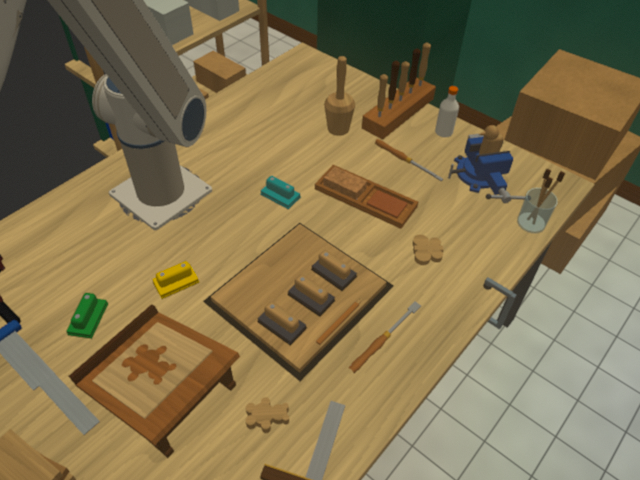

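View pics/side0.png

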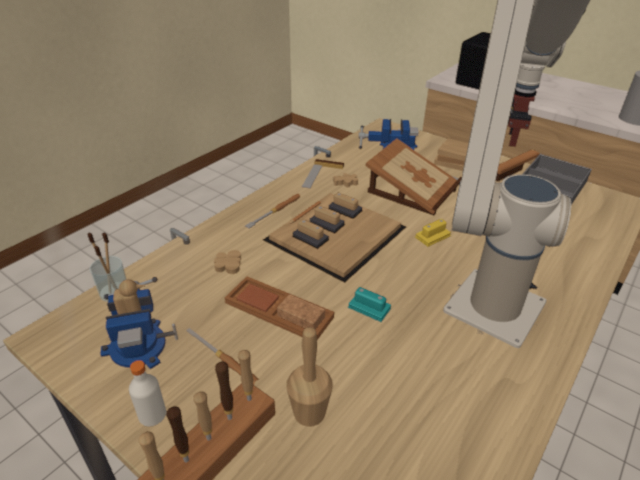

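View pics/wrist0.png

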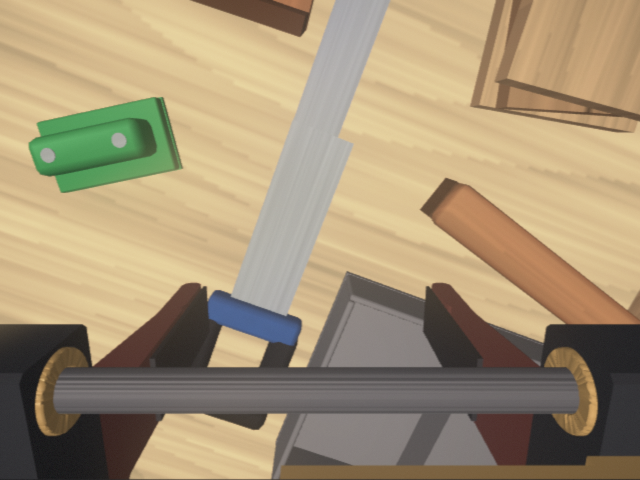

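The scene view shows the dark-soled weights at about (334,268), (311,293) and (282,321). The board's corners are near (208,300), (300,225), (392,287) and (300,377). The pattern on the easel is near (153,365). Next I'll convert these to positions and look from above with the wrist camera.

```bash
cat > h.py <<'E'
from station import *
import cv2,numpy as np
from scipy.spatial.transform import Rotation as R
np.set_printoptions(precision=4,suppress=True)
def campose(n,p=None,q=None):
    i=camera_info(n)
    if n!='wrist': return i['intrinsics'],i['T']
    T=np.eye(4); T[:3,:3]=R.from_quat(np.roll(q,-1)).as_matrix(); T[:3,3]=p
    return i['intrinsics'],T@i['tool_from_camera']
def ray(KT,u,v):
    K,T=KT; d=T[:3,:3]@np.array([(u-K[0,2])/K[0,0],-(v-K[1,2])/K[1,1],-1]); return T[:3,3],d/np.linalg.norm(d)
def onz(KT,u,v,z):
    o,d=ray(KT,u,v); return o+d*(z-o[2])/d[2]
def onplane(KT,u,v,p,n):
    o,d=ray(KT,u,v); return o+d*(np.dot(p-o,n)/np.dot(d,n))
def tri(r1,r2):
    (o1,d1),(o2,d2)=r1,r2
    A=np.array([d1,-d2]).T; s=np.linalg.lstsq(A,o2-o1,rcond=None)[0]
    a,b=o1+s[0]*d1,o2+s[1]*d2; return (a+b)/2,np.linalg.norm(a-b)
def proj(KT,P):
    K,T=KT; c=T[:3,:3].T@(np.array(P)-T[:3,3]); return K[0,0]*c[0]/-c[2]+K[0,2],K[1,1]*c[1]/c[2]+K[1,2]
def down(yaw): # jaw x axis at angle yaw in the world; tool z down
    c,s=np.cos(yaw),np.sin(yaw)
    M=np.array([[c,s,0],[s,-c,0],[0,0,-1]]).T
    return quat(M)
def quat(M): return np.roll(R.from_matrix(M).as_quat(),1)
E
python3 - <<'E'
from h import *
k=campose('scene')
for n,u,v,z in[('wR',334,262,.07),('wM',311,287,.07),('wL',282,316,.07),('bl',208,300,.01),('bt',300,225,.01),('br',392,287,.01),('bb',300,377,.01),('pat',153,365,.085),('pencil',337,322,.025),('yellow',175,280,.03),('easel Lback',165,440,.12),('e',236,356,.12),('e',156,312,.04),('e',76,378,.04)]:
    p=onz(k,u,v,z);print(n,p,np.hypot(*p[:2]))
k=campose('side')
for n,u,v,z in[('wR',310,234,.07),('wM',327,216,.07),('wL',345,202,.07),('pat',413,174,.085)]: print(n,onz(k,u,v,z))
E
```

```text
wR [0.584  0.0931 0.07  ] 0.5913275882542162
wM [ 0.5919 -0.0035  0.07  ] 0.5918633082051221
wL [ 0.5963 -0.1109  0.07  ] 0.6065153277335786
bl [ 0.3966 -0.1713  0.01  ] 0.43203798543765143
bt [0.3989 0.1697 0.01  ] 0.4335224874374171
br [0.7185 0.1669 0.01  ] 0.7376198095272695
bb [ 0.7108 -0.176   0.01  ] 0.7322590440903074
pat [ 0.4811 -0.3925  0.085 ] 0.6208866594032013
pencil [ 0.6858 -0.0153  0.025 ] 0.6859866915527788
yellow [ 0.3009 -0.1928  0.03  ] 0.3573462104127377
easel Lback [ 0.6449 -0.4856  0.12  ] 0.8072960147517524
e [ 0.6158 -0.2712  0.12  ] 0.6728918404594613
e [ 0.348  -0.2886  0.04  ] 0.45214732115783746
e [ 0.3536 -0.5143  0.04  ] 0.6241263453359538
wR [0.5564 0.1306 0.07  ]
wM [0.5745 0.0197 0.07  ]
wL [ 0.5772 -0.085   0.07  ]
pat [ 0.4793 -0.3742  0.085 ]
```

```bash
python3 - <<'E'
from h import *
move_pose([0.50,-0.02,0.33],down(np.pi/2))
p,q=get_tcp_pos(),get_ee_rot(); im=read_camera('wrist'); np.savez('w1.npz',p=p,q=q)
cv2.imwrite('pics/w1.png',im[:,:,::-1]); print(p,q,get_time(),get_joint_pos(),get_ft_force())
E
```

```text
[ 0.5    -0.0205  0.3298] [-0.0001  0.7075  0.7067 -0.0001] 2.4917 [-0.0649  0.101   1.7545 -0.0001  1.2864 -1.6343] [ 0.5773  0.2198 -0.4302]
```

View pics/w1.png

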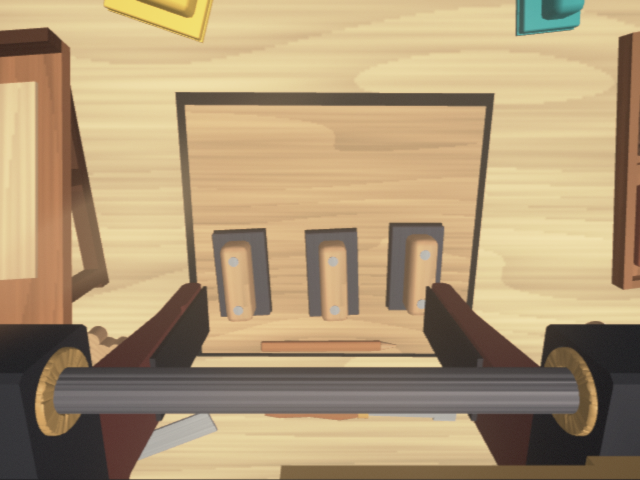

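The wrist view shows three slabs side by side at about (242,274), (332,273) and (415,267), with silver screw dots on the handle tops. The pencil is at about (320,346). I'll measure from both the slabs and the handle tops.

```bash
python3 - <<'E'
from h import *
d=np.load('w1.npz'); k=campose('wrist',d['p'],d['q'])
im=cv2.imread('pics/w1.png'); hsv=cv2.cvtColor(im,cv2.COLOR_BGR2HSV)
cv2.imwrite('pics/w1z.png',cv2.resize(im[215:365,195:465],None,fx=2.9,fy=2.9,interpolation=cv2.INTER_CUBIC))
def rect(m,x0,x1,y0,y1):
    mm=np.zeros_like(m);mm[y0:y1,x0:x1]=m[y0:y1,x0:x1]
    mm=cv2.morphologyEx(mm,cv2.MORPH_OPEN,np.ones((3,3)))
    return mm
dark=((hsv[:,:,2]<125)&(hsv[:,:,1]<110)).astype(np.uint8)
bolt=((hsv[:,:,1]<70)&(hsv[:,:,2]>130)).astype(np.uint8)
wood=((hsv[:,:,1]>85)&(hsv[:,:,2]>90)).astype(np.uint8)
for n,x0,x1 in(('A',206,275),('B',298,362),('C',382,441)):
    mm=rect(dark,x0,x1,222,330); ys,xs=np.nonzero(mm)
    hull=cv2.convexHull(np.c_[xs,ys].astype(np.float32)); r=cv2.minAreaRect(hull)
    bp=cv2.boxPoints(r); P=[onz(k,*c,.039) for c in bp]
    c=np.mean(P,0); e=[np.linalg.norm(P[i]-P[(i+1)%4]) for i in range(4)]
    print(n,'slab',r,c,np.array(e))
    for q in P: print('  ',q)
    b=bolt.copy(); b[:,:x0]=0;b[:,x1:]=0;b[:240]=0;b[318:]=0
    nn,_,st,ce=cv2.connectedComponentsWithStats(b)
    for i in range(1,nn):
        if st[i,4]>12: print('   bolt',ce[i],st[i,4],onz(k,*ce[i],.075))
for c in((177,93),(493,94),(188,105),(484,105)): print(onz(k,*c,.021 if c[1]>100 else .01))
print('pencil',onz(k,262,346,.03),onz(k,395,346,.03))
E
```

```text
A slab ((236.56610107421875, 278.3216857910156), (98.37710571289062, 66.11740112304688), 87.1375961303711) [ 0.5981 -0.1132  0.039 ] [0.0753 0.1212 0.0801 0.1218]
   [ 0.5393 -0.1508  0.039 ]
   [ 0.5354 -0.0756  0.039 ]
   [ 0.6566 -0.0732  0.039 ]
   [ 0.661  -0.1531  0.039 ]
   bolt [232.9412 261.5176] 85 [ 0.5647 -0.1091  0.075 ]
   bolt [237.6533 310.0533] 75 [ 0.6207 -0.1067  0.075 ]
B slab ((332.19342041015625, 271.4481201171875), (85.96226501464844, 50.99530029296875), 87.51044464111328) [ 0.5891 -0.0012  0.039 ] [0.0579 0.1053 0.061  0.1055]
   [ 0.5378 -0.0329  0.039 ]
   [0.5352 0.025  0.039 ]
   [0.6403 0.0319 0.039 ]
   [ 0.6432 -0.029   0.039 ]
   bolt [332.5185 261.1852] 81 [ 0.5643 -0.0025  0.075 ]
   bolt [334.4079 309.9211] 76 [0.6205 0.0002 0.075 ]
C slab ((413.0, 276.0), (106.0, 54.0), 90.0) [0.5954 0.0933 0.039 ] [0.0611 0.131  0.0653 0.1308]
   [0.5301 0.059  0.039 ]
   [0.5301 0.1201 0.039 ]
   [0.6608 0.1298 0.039 ]
   [0.6608 0.0645 0.039 ]
   bolt [424.8276 254.6552] 87 [0.557  0.0958 0.075 ]
   bolt [420.8088 303.8529] 68 [0.6133 0.0951 0.075 ]
[ 0.3886 -0.1749  0.01  ]
[0.3896 0.1769 0.01  ]
[ 0.402  -0.1605  0.021 ]
[0.4019 0.1639 0.021 ]
pencil [ 0.6883 -0.0874  0.03  ] [0.6882 0.0783 0.03  ]
```

View pics/w1z.png

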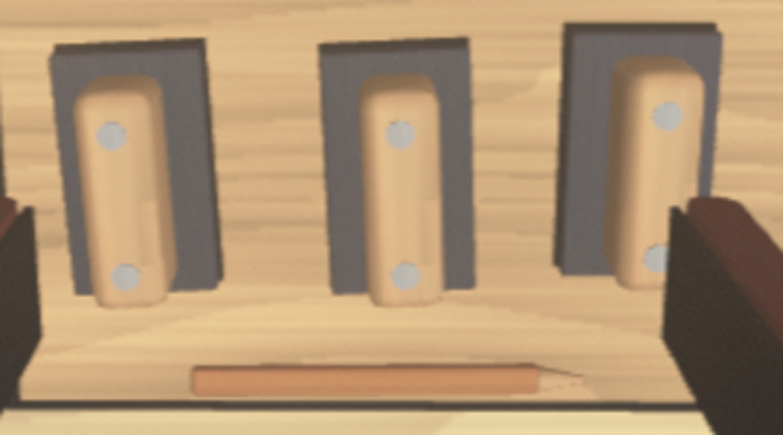

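```bash
cat >> h.py <<'E'
def drag(name,x,y,yaw,D=0.09,press=8):
    q=down(np.pi/2+yaw)
    move_pose([x,y,0.13],q); print(name,'above',get_tcp_pos(),get_time())
    hit=movel([x,y,0.045],v=0.08,until_force=8); f00=np.array(get_ft_force()); print('hit',hit,get_tcp_pos(),f00)
    if hit: return
    command_gripper(0.0); print('grip mm',get_grip_width()*88,get_ft_force())
    p=np.array(get_tcp_pos()); h=movel([p[0],p[1],p[2]-0.006],v=0.01,until_force=press)
    p1=np.array(get_tcp_pos()); print('press',h,p1,get_ft_force()-f00)
    for i in range(1,4):
        movel([p[0]-D*i/3,p[1],p1[2]],v=0.05)
        f=get_ft_force()-f00; print('  drag',get_tcp_pos(),f,'ratio',abs(f[0])/(6.9+f[2]))
    command_gripper(1.0); print('open',get_ft_force())
    t=get_tcp_pos(); movel([t[0],t[1],0.13],v=0.15); print(get_time())
E
python3 - <<'E'
from h import *
drag('B',.592,-.001,np.radians(2.5))
E
```

```text
B above [ 0.5925 -0.0013  0.1309] 3.375
hit False [ 0.5925 -0.001   0.0455] [-0.2093 -0.4767  0.3216]
grip mm 29.408910930693864 [-0.2132 -2.2501  0.2419]
press True [ 0.5921 -0.0015  0.0449] [ 0.0641 -0.0962  4.0901]
  drag [ 0.5613 -0.0013  0.0449] [-0.1783 -0.4689  4.6941] ratio 0.015378731395060762
  drag [ 0.5312 -0.0014  0.0449] [-1.0156 -0.4033  5.8456] ratio 0.07968045069206516
  drag [ 0.5014 -0.0014  0.0449] [ 0.8586 -0.6131  5.4926] ratio 0.06928077421420398
open [-0.1466  0.1106 -0.2171]
9.725
```

The readings after each stop have settled, so they can't give the sliding friction. For A and C I'll use `until_force` as the in-motion detector. The press is about 5 N, so N is about 12 N, and I expect about 10 N of drag for a gripping sole against about 2.6 N for a hard one.

```bash
cat >> h.py <<'E'
def drag2(name,x,y,yaw,D=0.09,press=8,th=(3.,6.,9.)):
    q=down(np.pi/2+yaw)
    t=get_tcp_pos()
    move_pose([x,y,0.13],q); print(name,'above',get_tcp_pos(),get_time())
    hit=movel([x,y,0.045],v=0.1,until_force=8); f00=np.array(get_ft_force()); print('hit',hit,get_tcp_pos(),f00)
    if hit: return
    command_gripper(0.0); print('grip mm',get_grip_width()*88,get_ft_force())
    p=np.array(get_tcp_pos()); h=movel([p[0],p[1],p[2]-0.006],v=0.01,until_force=press)
    p1=np.array(get_tcp_pos()); print('press',h,p1,get_ft_force()-f00)
    for i in range(1,4):
        tgt=[p[0]-D*i/3,p[1],p1[2]]
        h=movel(tgt,v=0.04,until_force=th[i-1]); f=get_ft_force()-f00
        print('  drag th',th[i-1],h,get_tcp_pos(),f,'ratio',abs(f[0])/(6.9+f[2]))
        if h: movel(tgt,v=0.04); print('    then',get_tcp_pos(),get_ft_force()-f00)
    command_gripper(1.0); print('open',get_ft_force())
    t=get_tcp_pos(); movel([t[0],t[1],0.13],v=0.15); print(get_time())
E
python3 - <<'E'
from h import *
drag2('A',.5927,-.108,np.radians(2.5))
E
```

```text
A above [ 0.5915 -0.1081  0.1284] 10.3417
hit False [ 0.5932 -0.108   0.0456] [ 0.6118  0.0536 -0.3821]
grip mm 29.67400064719749 [-0.6724 -0.2436  0.2763]
press True [ 0.5927 -0.108   0.045 ] [-0.6002  0.1583  4.4845]
  drag th 3.0 True [ 0.5925 -0.108   0.045 ] [-0.2296 -0.8428  4.8077] ratio 0.01960959950883501
    then [ 0.5617 -0.108   0.0449] [-2.4926  0.4964  6.8968]
  drag th 6.0 True [ 0.5614 -0.108   0.045 ] [-1.6587  0.4913  4.0665] ratio 0.1512484804181674
    then [ 0.5317 -0.1079  0.0449] [-2.9853 -1.4222  6.0556]
  drag th 9.0 False [ 0.5018 -0.1079  0.0449] [-3.3186 -0.3353  5.4857] ratio 0.2679370562404543
open [-0.2213  0.5124  0.4932]
17.3417
```

```bash
python3 - <<'E'
from h import *
drag2('C',.585,.0955,np.radians(-.7),press=16,th=(9,12,9))
im=read_camera('scene'); cv2.imwrite('pics/s1.png',im[:,:,::-1])
E
```

```text
C above [0.5841 0.0947 0.1292] 18.225
hit False [0.5855 0.0955 0.0455] [-0.6183 -0.138   0.3289]
grip mm 29.494649243694827 [ 0.1679  0.101  -0.3915]
press True [0.585  0.0954 0.045 ] [0.4788 0.3115 3.7187]
  drag th 9 False [0.554  0.0954 0.0449] [-1.3641  0.8284  6.2512] ratio 0.10372648750174189
  drag th 12 False [0.524  0.0954 0.0449] [-0.9215  0.0536  5.8281] ratio 0.07239933408241231
  drag th 9 False [0.494  0.0954 0.0449] [-0.6326  0.3887  6.0381] ratio 0.04889237026272885
open [-0.1369 -0.8209  0.2524]
24.8333
```

C never exceeded 9 N. A triggered at 6 N but not at 9 N, which isn't decisive because the press was too light. I'll probe A again over a few millimetres with a heavier press.

```bash
cat >> h.py <<'E'
def probe(name,x,y,yaw,th=10,dx=0.004,Fp=18,release=True):
    move_pose([x,y,0.10],down(np.pi/2+yaw)); t0=get_time()
    f00=np.array(get_ft_force())
    if movel([x,y,0.045],v=0.1,until_force=8): print('hit!',get_tcp_pos()); return
    command_gripper(0.0); p=np.array(get_tcp_pos()); z=p[2]-.0005
    for i in range(8):
        movel([p[0],p[1],z],v=0.02); f=get_ft_force()-f00; print('  z',round(z,5),f)
        if f[2]>Fp: break
        z-=0.0005
    p=np.array(get_tcp_pos())
    h=movel([p[0]-dx,p[1],z],v=0.02,until_force=th); print(name,'th',th,h,'moved mm',1e3*(get_tcp_pos()-p),get_ft_force()-f00)
    if release:
        command_gripper(1.0); movel([p[0]-dx,p[1],0.11],v=0.2)
    print(get_time(),get_time()-t0)
E
python3 - <<'E'
from h import *
probe('A',.5018,-.108,np.radians(2.5),release=False)
E
```

```text
z 0.04447 [-3.1759  0.1421  6.6592]
  z 0.04397 [-3.9913  2.3545 11.9722]
  z 0.04347 [-6.1479  2.2419 18.2753]
A th 10 True moved mm [-0.4728 -0.1824  0.0539] [-0.0681 -0.4139  5.0157]
28.3 2.5833000000000013
```

View pics/s1.png

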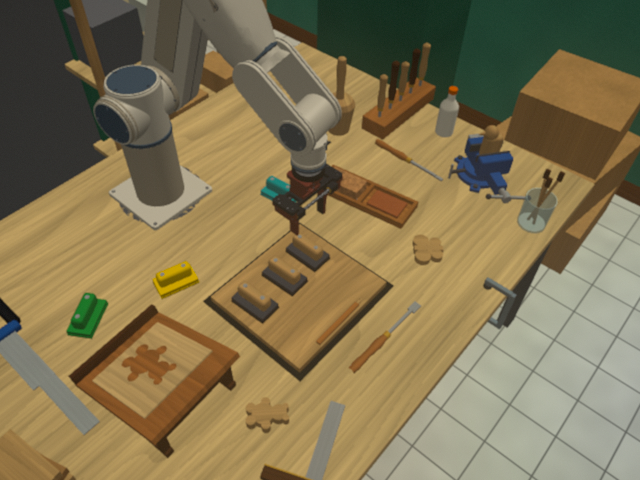

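```bash
python3 - <<'E'
from h import *
f00=np.zeros(3)
p=np.array(get_tcp_pos()); z=.0440
for i in range(3):
    movel([p[0],p[1],z],v=0.02); f=get_ft_force(); print(' z',z,f)
    if f[2]>16: break
    z-=.0005
p=np.array(get_tcp_pos())
for j in range(2):
    h=movel([p[0]+.002*(j+1),p[1],z],v=0.02,until_force=8); print('A',h,1e3*(get_tcp_pos()-p),get_ft_force())
    if h: break
print(get_time())
E
```

```text
z 0.044 [-3.1608  1.8034 13.7517]
 z 0.0435 [-5.349   1.3772 19.4454]
A False [ 1.0472  0.0252 -0.0091] [-9.2933  0.4474 23.8676]
A False [ 2.8361  0.018  -0.0283] [-8.5709  0.1128 23.6016]
29.3
```

A slides at a ratio of about 0.28 under about 30 N, with Fx flat over 2.8 mm, so it is a hard sole. Next I'll give B the same probe.

```bash
cat >> h.py <<'E'
def probe2(name,x,y,yaw,f00=np.zeros(3)):
    command_gripper(1.0); t=get_tcp_pos(); movel([t[0],t[1],0.12],v=0.25)
    move_pose([x,y,0.10],down(np.pi/2+yaw)); f00=np.array(get_ft_force())
    if movel([x,y,0.045],v=0.12,until_force=8): print('hit!',get_tcp_pos()); return
    command_gripper(0.0); p=np.array(get_tcp_pos()); z=p[2]-.001
    for i in range(5):
        movel([p[0],p[1],z],v=0.02); f=get_ft_force()-f00; print('  z',round(z,5),f)
        if f[2]>16: break
        z-=0.0005
    p=np.array(get_tcp_pos())
    for j in range(2):
        h=movel([p[0]+.002*(j+1),p[1],z],v=0.02,until_force=8); f=get_ft_force()-f00
        print(name,h,1e3*(get_tcp_pos()-p),f,'ratio',-f[0]/(6.9+f[2]))
        if h: break
    print(get_time())
E
python3 - <<'E'
from h import *
probe2('B',.5014,-.001,np.radians(2.5))
E
```

```text
z 0.04399 [-3.0701 -1.7838 11.4617]
  z 0.04349 [-5.1115 -1.875  18.1466]
B True [-0.1478 -0.0235  0.0556] [0.2139 0.7274 5.2585] ratio -0.0175908463269162
33.525
```

```bash
python3 - <<'E'
from h import *
p=np.array(get_tcp_pos())
for z in(.0440,.0435): movel([p[0],p[1],z],v=.02); print(z,get_ft_force())
p=np.array(get_tcp_pos())
for dx in(.0005,.001,.0015):
    movel([p[0]+dx,p[1],z],v=.02); f=get_ft_force(); print(dx,1e3*(get_tcp_pos()-p),f,-f[0]/(6.9+f[2]))
    if f[0]<-16: break
print(get_time())
E
```

```text
0.044 [-4.0291 -0.8115 11.9536]
0.0435 [-6.1855 -0.5678 17.4737]
0.0005 [-0.0354  0.0022 -0.0292] [-6.0126 -1.1881 19.894 ] 0.22439964335290385
0.001 [-0.0085 -0.0161 -0.0052] [-8.0554 -1.7423 21.5294] 0.28334749162559203
0.0015 [-0.0326  0.0089 -0.0071] [-9.0279 -1.5648 23.4307] 0.2976474975987321
34.775
```

```bash
python3 - <<'E'
from h import *
p=np.array(get_tcp_pos()); x0=.5014+0
for dx in(.003,.0045):
    movel([p[0]+dx,p[1],.0435],v=.02); f=get_ft_force(); print(dx,1e3*(get_tcp_pos()-p),f,-f[0]/(6.9+f[2]))
    if f[0]<-15: break
print(get_time())
E
```

```text
0.003 [ 0.0697  0.0048 -0.077 ] [-13.6405  -1.6222  27.4158] 0.3974980441247689
0.0045 [ 0.4481  0.0186 -0.2377] [-15.9705  -2.0179  29.7008] 0.43634348992645494
35.275
```

B didn't move with the command 4.5 mm ahead, and the ratio climbed to 0.44, so B is the gripping one. I'll measure the easel from the first scene and side pictures, which takes no robot time.

```bash
python3 - <<'E'
import cv2
a=cv2.imread('pics/scene0.png'); cv2.imwrite('pics/sz.png',cv2.resize(a[295:460,60:250],None,fx=3.5,fy=3.5,interpolation=cv2.INTER_CUBIC))
a=cv2.imread('pics/side0.png'); cv2.imwrite('pics/dz.png',cv2.resize(a[130:220,355:475],None,fx=6,fy=6,interpolation=cv2.INTER_CUBIC))
E
```

```text
(no output)
```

View pics/sz.png

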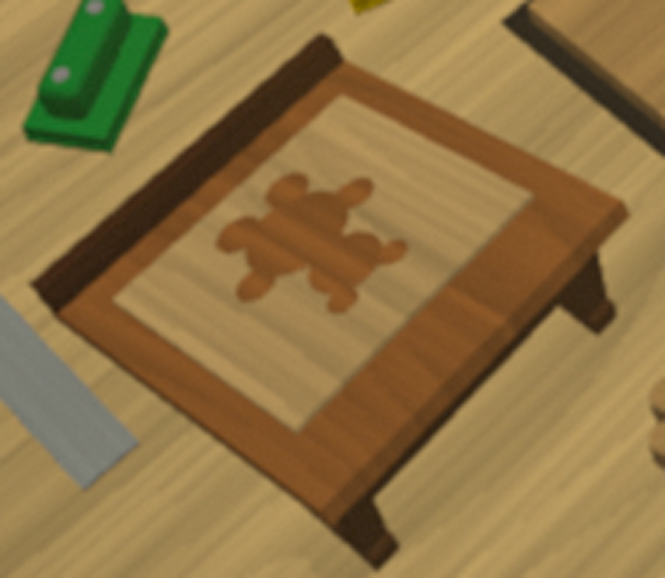

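View pics/dz.png

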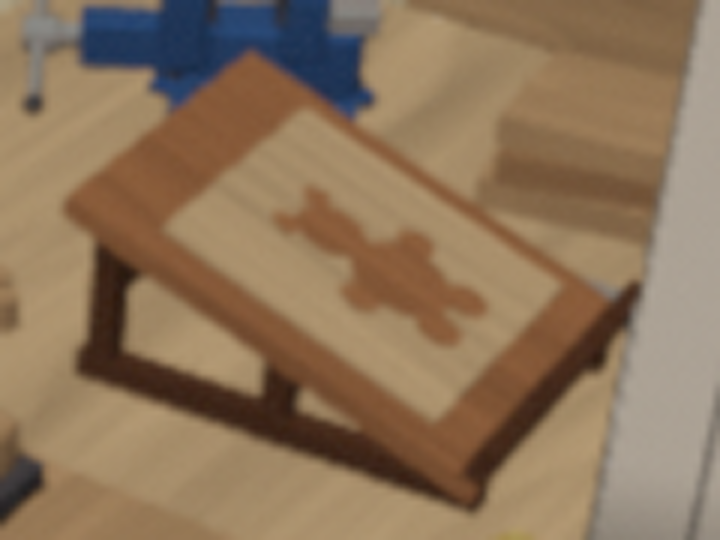

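The scene crop shows the pattern corners at zoomed (343,97), (115,300), (533,195) and (298,430). The side crop shows the matching ones at (435,420), (562,290), (165,230) and (305,108). Next I'll triangulate them.

```bash
python3 - <<'E'
from h import *
ks,kd=campose('scene'),campose('side')
S={'nL':(343,97),'nR':(115,300),'fL':(533,195),'fR':(298,430)}
D={'nL':(435,420),'nR':(562,290),'fL':(165,230),'fR':(305,108)}
P={}
for n in S:
    u=np.array(S[n])/3.5+[60-.36,295-.36]; v=np.array(D[n])/6+[355-.42,130-.42]
    P[n],e=tri(ray(ks,*u),ray(kd,*v)); print(n,P[n],'gap',e)
c=sum(P.values())/4; X=(P['fL']+P['fR']-P['nL']-P['nR'])/2; Y=(P['nL']+P['fL']-P['nR']-P['fR'])/2
print('c',c,'X',X,np.linalg.norm(X),'Y',Y,np.linalg.norm(Y),'slope',np.degrees(np.arctan2(X[2],np.hypot(*X[:2]))),'yaw',np.degrees(np.arctan2(X[1],X[0])),np.degrees(np.arctan2(-Y[0],Y[1])))
print(get_tcp_pos(),get_ee_rot(),get_joint_pos())
E
```

```text
nL [ 0.38   -0.3067  0.0483] gap 0.00107208360321795
nR [ 0.3902 -0.4945  0.0469] gap 0.0007205593230457467
fL [ 0.5649 -0.294   0.1149] gap 0.0002580315249795389
fR [ 0.5782 -0.4828  0.1172] gap 0.0012439994589566418
c [ 0.4783 -0.3945  0.0818] X [0.1864 0.0121 0.0684] 0.1989569885678853 Y [-0.0118  0.1883 -0.0004] 0.18863637827134733 slope 20.115657495832117 yaw 3.726395273774793 3.575922714897698
[ 0.5018 -0.0013  0.0445] [-0.0048  0.6916  0.7223 -0.0045] [-0.0262  0.4986  1.9814 -0.0004  0.6747 -1.6401]
```

The triangulated pattern is 199 x 189 mm with a slope of 20.1° and a yaw of 3.65°, and the ray gaps are at most 1.2 mm. That matches the given sizes, so I'll lift B and bring it over the slope.

```bash
cat >> h.py <<'E'
C0=np.array([.4783,-.3945,.083]); psi,sl=np.radians(3.65),np.radians(20)
ex=np.array([np.cos(sl)*np.cos(psi),np.cos(sl)*np.sin(psi),np.sin(sl)]); ey=np.array([-np.sin(psi),np.cos(psi),0]); nn=np.cross(ex,ey)
QS=quat(np.c_[ey,ex,-nn])
E
python3 - <<'E'
from h import *
for h in(.10,.045,.0235): print(inverse_kinematics(C0+nn*h,QS))
p=np.array(get_tcp_pos())
movel([p[0]-.003,p[1],.0448],v=.03); print(get_ft_force())
movel([p[0]-.003,p[1],.19],v=.2); print('lift',get_tcp_pos(),get_ft_force(),get_grip_width()*88,get_time())
move_pose(C0+nn*.10,QS); print(get_tcp_pos(),get_ft_force(),get_time())
movel(C0+nn*.042,v=.1); print(get_tcp_pos(),C0+nn*.042,get_ft_force(),get_time())
for n in('scene','side'): cv2.imwrite(f'pics/{n}2.png',read_camera(n)[:,:,::-1])
E
python3 - <<'E'
import cv2,numpy as np
a=cv2.imread('pics/scene2.png')[230:460,60:350]; b=cv2.imread('pics/side2.png')[120:250,280:480]
a=cv2.resize(a,None,fx=1.35,fy=1.35*1);b=cv2.resize(b,None,fx=2,fy=2)
H=max(a.shape[0],b.shape[0]);o=np.zeros((H,a.shape[1]+b.shape[1],3),np.uint8);o[:a.shape[0],:a.shape[1]]=a;o[:b.shape[0],a.shape[1]:]=b;cv2.imwrite('pics/c2.png',o)
E
```

```text
None
None
None
[-5.2181 -0.2074  5.5218]
lift [ 0.4979 -0.0013  0.1888] [-0.5786 -0.0174 -6.0641] 29.55414246180755 36.5417Traceback (most recent call last):
  File "<stdin>", line 6, in <module>
station.MotionError: the arm cannot take that pose within its joint ranges
[ WARN:0@0.021] global loadsave.cpp:275 findDecoder imread_('pics/scene2.png'): can't open/read file: check file path/integrity
Traceback (most recent call last):
TypeError: 'NoneType' object is not subscriptable
```

```bash
python3 - <<'E'
from h import *
print(get_joint_pos())
for a in range(-180,180,15):
    r=[]
    for h in(.10,.0235):
        M=R.from_rotvec(nn*np.radians(a)).as_matrix()@np.c_[ey,ex,-nn]
        r.append(inverse_kinematics(C0+nn*h,quat(M)))
    print(a,r)
print(get_time())
E
```

```text
[-0.0264  0.2556  1.9109 -0.0002  0.9826 -1.6406]
-180 [array([-0.9074,  0.3316,  1.8906,  0.4212,  0.7623,  0.3156]), array([-0.8672,  0.4627,  1.8981,  0.4884,  0.6245,  0.2629])]
-165 [array([-0.9074,  0.3316,  1.8906,  0.4212,  0.7623,  0.0538]), array([-0.8672,  0.4627,  1.8981,  0.4884,  0.6245,  0.0011])]
-150 [array([-0.9074,  0.3316,  1.8906,  0.4212,  0.7623, -0.208 ]), array([-0.8672,  0.4627,  1.8981,  0.4884,  0.6245, -0.2607])]
-135 [array([-0.9074,  0.3316,  1.8906,  0.4212,  0.7623, -0.4698]), array([-0.8672,  0.4627,  1.8981,  0.4884,  0.6245, -0.5225])]
-120 [array([-0.9074,  0.3316,  1.8906,  0.4212,  0.7623, -0.7316]), array([-0.8672,  0.4627,  1.8981,  0.4884,  0.6245, -0.7843])]
-105 [array([-0.9074,  0.3316,  1.8906,  0.4212,  0.7623, -0.9934]), array([-0.8672,  0.4627,  1.8981,  0.4884,  0.6245, -1.0461])]
-90 [array([-0.9074,  0.3316,  1.8906,  0.4212,  0.7623, -1.2552]), array([-0.8672,  0.4627,  1.8981,  0.4884,  0.6245, -1.3079])]
-75 [array([-0.9074,  0.3316,  1.8906,  0.4212,  0.7623, -1.517 ]), array([-0.8672,  0.4627,  1.8981,  0.4884,  0.6245, -1.5697
[... 829 characters left out ...]
 1.8981,  0.4884,  0.6245,  1.8337])]
105 [array([-0.9074,  0.3316,  1.8906,  0.4212,  0.7623,  1.6246]), array([-0.8672,  0.4627,  1.8981,  0.4884,  0.6245,  1.5719])]
120 [array([-0.9074,  0.3316,  1.8906,  0.4212,  0.7623,  1.3628]), array([-0.8672,  0.4627,  1.8981,  0.4884,  0.6245,  1.3101])]
135 [array([-0.9074,  0.3316,  1.8906,  0.4212,  0.7623,  1.101 ]), array([-0.8672,  0.4627,  1.8981,  0.4884,  0.6245,  1.0483])]
150 [array([-0.9074,  0.3316,  1.8906,  0.4212,  0.7623,  0.8392]), array([-0.8672,  0.4627,  1.8981,  0.4884,  0.6245,  0.7865])]
165 [array([-0.9074,  0.3316,  1.8906,  0.4212,  0.7623,  0.5774]), array([-0.8672,  0.4627,  1.8981,  0.4884,  0.6245,  0.5247])]
36.5417
```

The half-turned tool pose is reachable with j6 at about 0.3. I'll use that.

```bash
cat >> h.py <<'E'
QS=quat(np.c_[-ey,-ex,-nn])
E
python3 - <<'E'
from h import *
move_pose(C0+nn*.13,QS); print(get_tcp_pos(),get_ft_force(),get_grip_width()*88,get_time())
movel(C0+nn*.045,v=.1); print(get_tcp_pos(),C0+nn*.045,get_ft_force(),get_time())
for n in('scene','side'): cv2.imwrite(f'pics/{n}2.png',read_camera(n)[:,:,::-1])
a=cv2.imread('pics/scene2.png')[230:460,60:350]; b=cv2.imread('pics/side2.png')[120:250,280:480]
a=cv2.resize(a,None,fx=1.35,fy=1.35);b=cv2.resize(b,None,fx=2,fy=2)
H=max(a.shape[0],b.shape[0]);o=np.zeros((H,a.shape[1]+b.shape[1],3),np.uint8);o[:a.shape[0],:a.shape[1]]=a;o[:b.shape[0],a.shape[1]:]=b;cv2.imwrite('pics/c2.png',o)
E
```

```text
[ 0.434  -0.3965  0.2045] [ 0.9066  0.0166 -6.1641] 29.85878578499648 38.2583
[ 0.4632 -0.3958  0.1258] [ 0.4629 -0.3955  0.1253] [-0.228  -0.4408 -6.7542] 39.2583
```

View pics/c2.png

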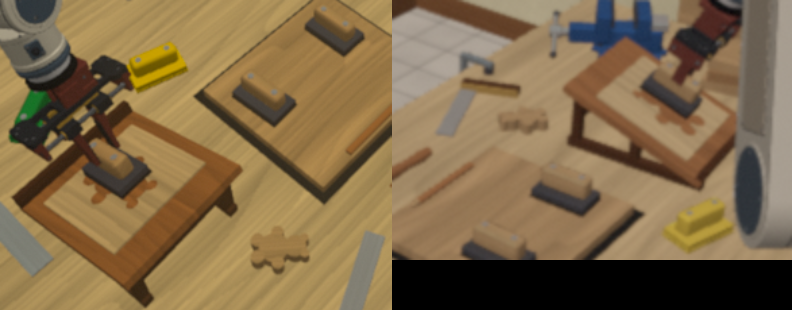

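The combined view shows B over the middle of the pattern, its sole parallel to the slope, and the other two on the board. I'll set it down gently.

```bash
python3 - <<'E'
from h import *
h=movel(C0+nn*.016,v=.02,until_force=5); p=np.array(get_tcp_pos()); print(h,'h above',np.dot(p-C0,nn),'along',np.dot(p-C0,ex),np.dot(p-C0,ey),get_ft_force(),get_time())
for n in('scene','side'): cv2.imwrite(f'pics/{n}3.png',read_camera(n)[:,:,::-1])
a=cv2.imread('pics/scene3.png')[310:420,90:230]; b=cv2.imread('pics/side3.png')[130:220,355:475]
o=np.hstack([cv2.resize(a,(400,314)),cv2.resize(b,(400,314))]);cv2.imwrite('pics/c3.png',o)
E
```

```text
True h above 0.02362376802717944 along -0.00014480717111483874 0.0001105306970017919 [-0.1878  0.778   4.1792] 40.3667
```

View pics/c3.png

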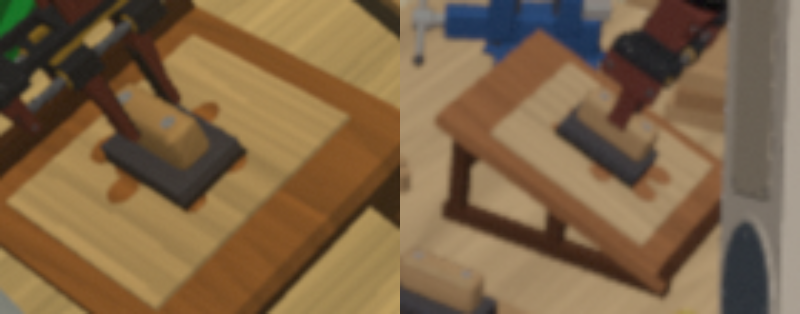

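Contact came at 23.6 mm, as expected, and B lies flat. I'll release, back off along the normal and check.

```bash
python3 - <<'E'
from h import *
command_gripper(1.0); cv2.imwrite('pics/side4a.png',read_camera('side')[:,:,::-1])
movel(C0+nn*.13,v=.12); print(get_tcp_pos(),get_time())
ks=campose('wrist',get_tcp_pos(),get_ee_rot()); 
p,q=get_tcp_pos(),get_ee_rot(); im=read_camera('wrist'); np.savez('w5.npz',p=p,q=q); cv2.imwrite('pics/w5.png',im[:,:,::-1])
cv2.imwrite('pics/side5.png',read_camera('side')[:,:,::-1]);wait(1.0)
for n in('scene','side'): cv2.imwrite(f'pics/{n}6.png',read_camera(n)[:,:,::-1])
d=cv2.absdiff(cv2.imread('pics/side5.png'),cv2.imread('pics/side6.png')).max(2)[130:260,260:460]; print('moved px',(d>25).sum(),get_time())
E
```

```text
[ 0.4337 -0.397   0.2045] 42.575
moved px 1 43.775
```

View pics/scene6.png

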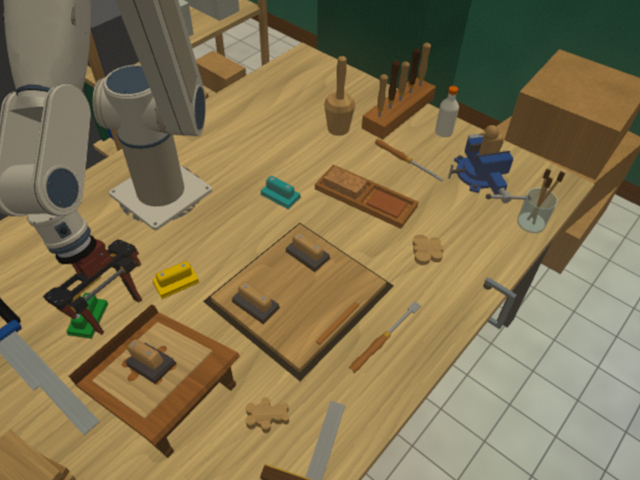

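View pics/w5.png

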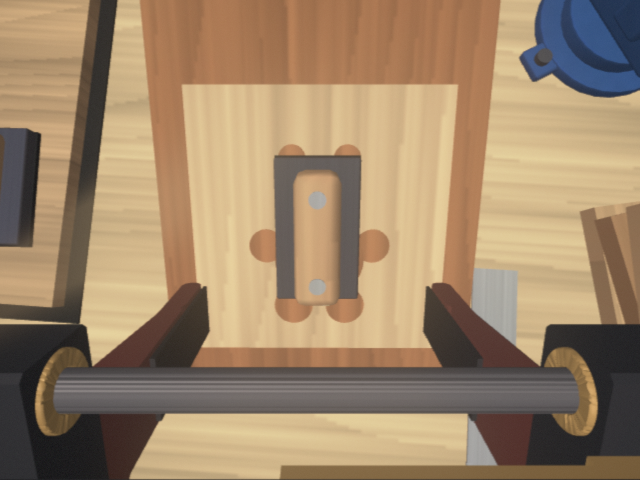

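View pics/side6.png

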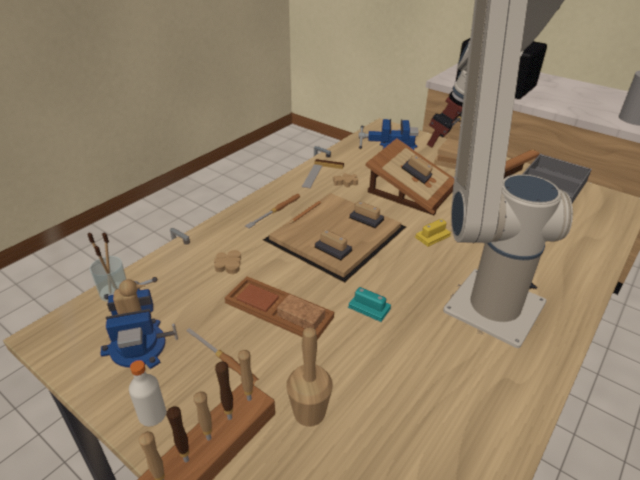

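The final views show B still centred and flat on the pattern at about (317,228) in the wrist picture. The other two lie flat on the board and the bystanders look unmoved.

```bash
python3 -c "
from station import *
job_done(); print(get_time())"
```

```text
the job is handed in; nothing more can be done
the job is handed in; nothing more can be done
```

The weight that grips, weight B in the middle, is set flat on the middle of the plywood pattern, and I handed the job in at about 44 s of the 66 s allowed. I drew each weight about 9 cm towards the robot, sole down, in the order B, A, C, and left each on the board until all three were tried.

**What the drags showed:** these first drags did not settle which weight grips, because the force faded once the arm stopped. I therefore pressed harder on A and then B and moved them a few millimetres more.
- **A** slid steadily at about 0.28 times the pressing force. That is slightly above the stated hard-sole range of up to 0.25, but far below a gripping sole.
- **B** stuck and moved only about 0.4 mm while the ratio climbed to 0.44. I stopped there, so I never saw it reach the full 0.85.
- **C** got no second test. It stayed below the 9–12 N limits in its drag, and I took it as hard by elimination.

These extra moves shift A's total draw to about 88 mm by the arm's own readings. I did not measure the drawn distances in the pictures.

**Last checks:**
- **Contact:** B touched down within 1 mm of the expected height and was centred to 0.2 mm by the arm's reading. The pattern's own position is only known to the roughly 2 mm camera calibration.
- **Staying put:** two side pictures about 1 s apart after release differ by one pixel around the board and easel, so nothing slid.
- **The rest:** A and C lie flat on the board. The pencil and the other bystanders look unmoved by eye.

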